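# Refill the carton magazine of a bench labelling machine

### The arm

A 7-joint arm with a two-finger parallel gripper is mounted at the origin on the work surface. World frame = base frame: x ahead of the robot, y to its left, z up, the work surface at z = 0. Lengths are in m, angles in rad, forces in N, time in s.
With the tool pointing down it reaches from about 0.425 to 0.925 m from the base axis. Payload 6.8 kg.
Tool frame: the origin (TCP) lies midway between the tips of the shut fingers; the grasp point (between the pads) lies bot.grip_point_offset behind it (bot.grip_point_offset is the distance from the TCP to the grasp point, in m); z points along the fingers, y is the line along which they close (so a half turn about z gives the same grasp; the last joint's range is limited). The gripper opens to 85 mm and grips with 20 to 120 N. Pads are 22 mm wide; open, the fingers measure 114 mm over their backs; the gripper's body (76 mm by 85 mm) begins 54 mm behind the grasp point. The pads swing forward as they close: fully open they stand 13 mm farther back than shut.
Start: joints at [-1.215, 0.477, 0.022, 1.555, -0.011, 1.109, -0.083], TCP at [0.302, 0.604, 0.231] pointing down, gripper open.
Joint ranges: [-2.96, 2.96], [-0.34, 2.1], [-1.41, 1.46], [0.24, 2.44], [-1.37, 4.51], [0.17, 1.92], [-2.96, 2.96]. Speed limits (rad/s): [2.39, 2.39, 3.14, 3.14, 3.14, 3.14, 3.14].

### API

Orientations are given as a unit quaternion [w, x, y, z].
In Python, from station import get_obs, cams, job, bot gives the robot as it stands.
- The arm moves only by the tool arm_command, never from a script. Its argument "rows" is a list that holds one entry, the list of rows, each a list of 5 numbers: the finger opening in mm, from 0 to 85.4, then the shift along the world's x, y, z in units of 60 mm (1.0 is 60 mm), then the turn about the world's z in units of 0.08 rad (1.0 is 0.08 rad). In form: [[[grip, x, y, z, turn], ...]]. A call has exactly 10 rows; each row shifts and turns the commanded pose from where the row before left it; what a row does not reach is not made up. A row lasts 1/8 s, in which the tool goes at most 62.5 mm and 10.7 degrees, less where a joint would pass 70% of its speed; a pose out of reach is approached as far as the arm can. A call with a number of a shift or a turn outside -1 to 1 is refused whole. A call with a gripper value outside its range is refused whole. The fingers move at their own pace and stop on an object; "newtons" is the grip in N (left out, the last holds). Time passes only in rows, so rows that do not move let the fingers close, or fill a call up. It gives the time, the measured TCP pose, the force, the opening and the grip force at its end, in the units of the state.
- get_obs(): the state, without advancing time (a new reading comes with each control period).
- cams.read_camera(name): name is "scene" or "top" or "wrist"; returns the picture (480x640x3 uint8, red, green, blue); there is no depth.
- cams.camera_params(name): a dict with "K" (3x3 intrinsics, pixels), "extrinsics" (4x4, takes a point from camera to world coordinates). Camera axes: x right, y down, z forward; pixel columns grow to the right and rows downward; lengths in m; the calibration is good to about 2 mm. A picture is of the moment at which its call begins: read the wrist's pose just before it. camera_params takes no time and is no camera call; for the wrist camera it gives the pose at the moment of the call.
- job.hand_in(): hands the job in; it is judged then, once.
The state is a dict: "t": time; "q": joint angles; "joint_vel": joint speeds; "joint_torque": joint torques, N m; "eef_pos": TCP position; "tool_rot": TCP orientation; "contact_force": force on the tool from outside, world axes, zero at the start; "torque": the same for the moment, N m; "gripper_width": opening from 0.0 (shut) to 1.0 (fully open); "grasp_force": force on a finger pad.
Only numpy, scipy, OpenCV 4.12 (cv2) and the standard library are available. Lean on these libraries where they do the work, as an engineer would, in place of code of your own. Each camera call takes 0.05 s, during which the arm holds its last target. There are 200 camera calls.

### The job

Refill the labelling machine's magazine: take the loose wooden block out of the channel and drop it in the grey scrap bin, swing the sprung pusher arm back until its index plunger drops into the hole in the plate and holds the arm by itself, then stand every small carton upright in the channel in one row between the stop plate and the roller. Then pull the plunger and bring the arm back in so that its roller presses the whole row tight against the stop plate. Leave the other things on the bench where they stand.

Things in the scene. Friction and masses are not known exactly. Their poses are not given: they have to be found in the camera images.
- feeder: the labelling machine's carton magazine, fixed to the bench: grey base plate 310 x 575 x 12 mm carrying a steel channel. Frame: x across the channel (-x side nearer the robot), y along it towards the tall housing, z up; origin on the bench under the middle of the channel's width. The housing (270 mm high) begins at y = +205 mm, its label head and reel at y = +175 mm, 120 mm up
- stop: steel stop plate at the head of the channel, 90 x 8 x 72 mm, top 102 mm above the bench; origin on its face at bed height, mid-channel; axes as the feeder's. The row runs from here to -y
- bed (a point): middle of the channel floor (bed), at the floor's surface, 30 mm above the bench; axes as the feeder's. Floor 302 mm long, 74 mm wide between two low rails 4 mm thick whose tops are 42 mm above the bench; 6 mm lip at its tail (-y) end, stop plate at its head
- pivot (a point): the pusher arm's vertical hinge axis, at lever height (66 mm above the bench), 200 mm across from mid-channel on the far side; the post is 124 mm high. The lever is a steel bar 200 mm long, 18 mm wide, top 71 mm above the bench; at its end a 35 mm foot points to the stop plate's side and carries the roller
- pusher (a joint): swing of the sprung arm, rad: 0 at rest near the stop plate, growing counter-clockwise from above as it is swung back, away from the stop plate, end stop at 1.30. A torsion spring returns it to 0 (1.25 N m at 0, 2.05 N m at 1.15; let go, it slams and upsets what stands in its way). Rows of 3, 4, 5 cartons pressed tight hold it at about 0.49, 0.69, 0.90
- roller: black upright pressing roller, 24 mm across, 45 to 71 mm above the bench, fixed to the arm 203 mm from the pivot axis (200 mm along the lever, 35 mm off it to the stop plate's side); origin at its centre; its -x axis points along the lever away from the pivot, +y towards the stop plate's side
- plunger (a joint): height of the arm's index plunger, m, up positive: 0 with its nose on the steel quadrant plate, -0.010 fully down in the hole, +0.022 pulled right up. Pin 10 mm; the plate's one blind hole (13 mm wide, unmarked) is met with the arm between 1.06 and 1.24 rad. A spring (7 N at 0, 100 N/m) pushes it down: over the hole it drops in by itself unless gripped or pushed hard (then ease off)
- knob: the plunger's smooth (friction 0.3) black upright cylindrical knob, 27 mm across, 28 mm high, on the lever 120 mm from the pivot axis; origin at its centre: 104 mm above the bench with the plunger riding on the plate, 94 mm with it in the hole. A 22 mm sleeve under it reaches up to 79 mm. Pull it up more than 10 mm to free a latched arm
- carton1: small cardboard carton 62 x 40 x 60 mm (its x, y, z), 0.08 to 0.16 kg, stands upright on the bench at the start, to go in the channel with its 62 mm side across the channel and its 40 mm side along the row; all five are alike, between three and five are present; origin at the centre of its underside
- carton2: small cardboard carton 62 x 40 x 60 mm (its x, y, z), 0.08 to 0.16 kg, stands upright on the bench at the start, to go in the channel with its 62 mm side across the channel and its 40 mm side along the row; all five are alike, between three and five are present; origin at the centre of its underside
- carton3: small cardboard carton 62 x 40 x 60 mm (its x, y, z), 0.08 to 0.16 kg, stands upright on the bench at the start, to go in the channel with its 62 mm side across the channel and its 40 mm side along the row; all five are alike, between three and five are present; origin at the centre of its underside
- carton4: small cardboard carton 62 x 40 x 60 mm (its x, y, z), 0.08 to 0.16 kg, stands upright on the bench at the start, to go in the channel with its 62 mm side across the channel and its 40 mm side along the row; all five are alike, between three and five are present; origin at the centre of its underside
- carton5: small cardboard carton 62 x 40 x 60 mm (its x, y, z), 0.08 to 0.16 kg, stands upright on the bench at the start, to go in the channel with its 62 mm side across the channel and its 40 mm side along the row; all five are alike, between three and five are present; origin at the centre of its underside
- block: loose wooden block 50 x 85 x 45 mm (its x, y, z), 0.11 kg, left lying in the channel in the arm's way; origin at the centre of its underside
- scrap_bin: open grey plastic bin 140 x 140 mm, 55 mm high, walls 4 mm, fixed to the bench at the near left; origin at the centre of its underside
- scrap_bin_in (a point): centre of the scrap bin's inner floor, 4 mm above the bench
- big_carton: a larger carton of other goods, 95 x 70 x 75 mm, not for this machine; stays; origin under its centre
- tape_roll: roll of brown tape lying flat, 104 mm across, 48 mm high; stays; origin under its centre
- tin: tin 74 mm across, 80 mm high; stays; origin under its centre
- mug: white mug 80 mm across, 85 mm high; stays; origin under its centre
There are look-alikes about, which are no part of the job. Leave any turquoise look-alike of the block alone.

How it is judged:
By the outcome, as a careful person would: the job done as asked, in the order asked, and still so for the second after the job is handed in, with the robot touching nothing.
Of carton1, carton2, carton3, carton4, carton5 only 3 to 5 are there at a start; the rules pass over those that are not, and their reading is None.
At some moment in a run one of carton1, carton2, carton3, carton4, carton5 may be knocked a few centimetres aside while the robot is not near it.
Once in a run the grip may slacken for a moment while it holds something.
It also fails if it takes over 210 s, if anything falls off the work surface, if the arm or the gripper's body presses on something with over 40 N, if the wrist force passes 120 N, or if a joint passes its speed limit or range.

## Working session

There is one attempt and no reset: what is moved stays moved. The work goes in short steps, Python scripts to look and compute and a tool call to move; the robot and the scene stay as the last step left them, time stands still between calls to the robot, and variables do not carry over. Pictures are saved under pics/ and viewed, at most 14 in all, crops included, and the job is handed in when it is done.

Besides the shell and the picture viewer there is one more tool, called by a JSON object that holds its "op" and its "data". arm_command: Moves the arm, as the interface text tells. Its arguments: {"type":"object","properties":{"rows":{"type":"array"},"newtons":{"type":"number"}},"required":["rows"]}

```bash
mkdir -p pics; ls
python3 - <<'E'
from station import get_obs,cams,job,bot
import cv2
o=get_obs(); print(o['t'],o['eef_pos'],o['tool_rot'],bot.grip_point_offset)
for n in("scene","top"):
    im=cams.read_camera(n); cv2.imwrite(f"pics/{n}0.png",im[:,:,::-1]); p=cams.camera_params(n); print(n,p['K'],p['extrinsics'])
E
```

```text
pics
0.0 [0.30170812 0.60314278 0.23030217] [-1.40891450e-04  2.29804235e-01  9.73236416e-01 -9.33373869e-04] 0.0187
scene [[480.22353938   0.         316.40166981]
 [  0.         480.22353938 237.10059496]
 [  0.           0.           1.        ]] [[ 0.84490548  0.42678116 -0.32247879  0.85272994]
 [ 0.53489623 -0.67921493  0.50254661 -0.66244078]
 [-0.00455498 -0.59709708 -0.80215605  1.00302923]
 [ 0.          0.          0.          1.        ]]
top [[508.96303346   0.         320.34248548]
 [  0.         508.96303346 240.59337355]
 [  0.           0.           1.        ]] [[-0.02072475 -0.99079493  0.1337755   0.34736   ]
 [-0.9995588   0.01768624 -0.02386216 -0.07990896]
 [ 0.02127652 -0.13421101 -0.99072434  1.29496995]
 [ 0.          0.          0.          1.        ]]
```

View pics/top0.png

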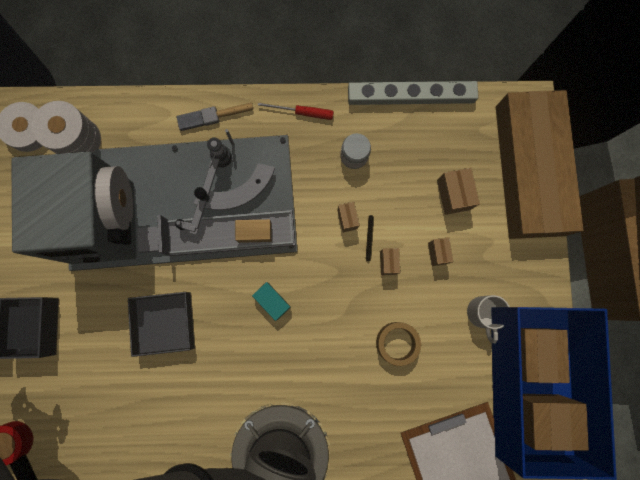

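View pics/scene0.png

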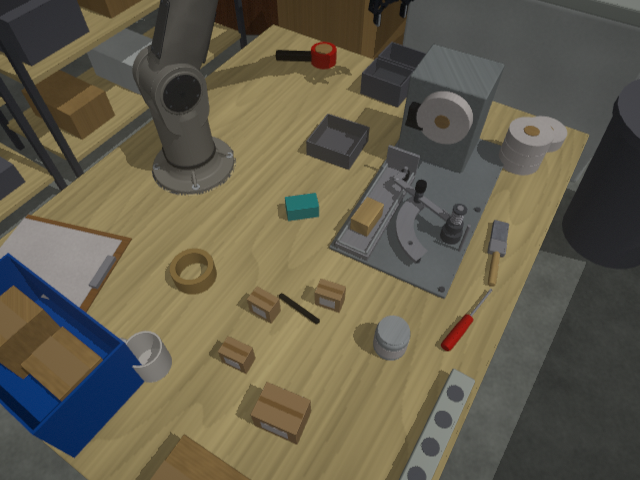

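```bash
cat > h.py <<'E'
import numpy as np, cv2
from station import get_obs,cams,job,bot
def p2w(name,u,v,z,P=None):
    P=P or cams.camera_params(name); T=P['extrinsics']
    d=T[:3,:3]@np.linalg.solve(P['K'],[u,v,1.]); return (T[:3,3]+d*(z-T[2,3])/d[2]).round(4)
def w2p(name,X,P=None):
    P=P or cams.camera_params(name); T=P['extrinsics']
    c=P['K']@(T[:3,:3].T@(np.array(X)-T[:3,3])); return (c[:2]/c[2]).round(1)
def crop(im,u0,v0,u1,v1,s,f):
    cv2.imwrite(f,cv2.resize(im[v0:v1,u0:u1],None,fx=s,fy=s,interpolation=cv2.INTER_CUBIC))
E
python3 - <<'E'
from h import *
im=cv2.imread('pics/top0.png'); a=np.clip(im*1.6,0,255).astype('uint8')
crop(a,60,130,310,365,2.5,'pics/c1.png')
crop(a,250,190,490,300,3.3,'pics/c2.png')
E
```

```text
(no output)
```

View pics/c1.png

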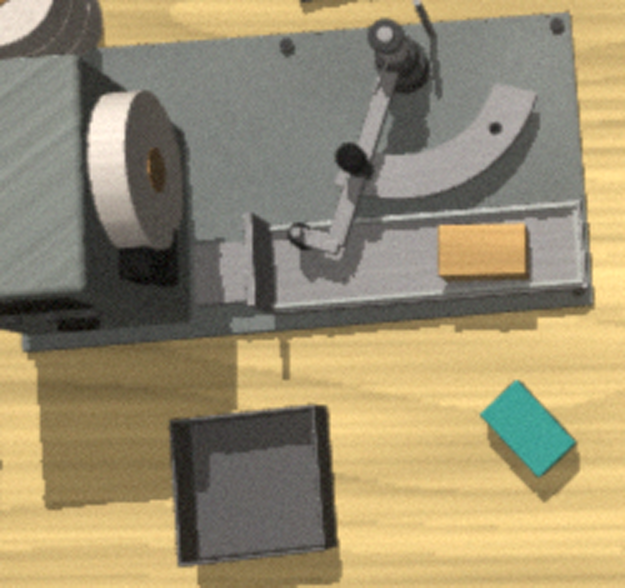

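View pics/c2.png

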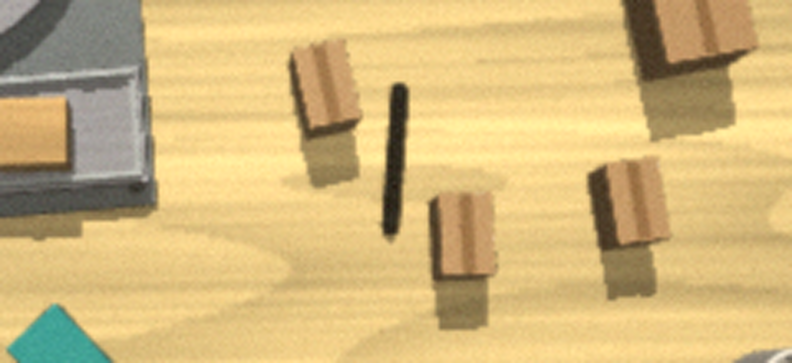

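Run:
```python
from h import *
P=cams.camera_params('top')
def c1(u,v,z): return p2w('top',60+u/2.5,130+v/2.5,z,P)
def c2(u,v,z): return p2w('top',250+u/3.3,190+v/3.3,z,P)
S=cams.camera_params('scene')
for n,x in dict(post=c1(384,36,.124),plateTR=c1(571,12,.012),plateBL=c1(25,338,.012),rf1=c1(275,228,.042),rf2=c1(580,203,.042),rn1=c1(275,306,.042),rn2=c1(582,283,.042),hole=c1(495,128,.05),knob=c1(352,158,.118),roller=c1(297,235,.071),block=c1(483,250,.075),b1=c1(440,226,.075),b2=c1(527,223,.075),A=c2(327,85,.06),B=c2(468.5,235,.06),C=c2(637,202,.06),At=c2(317,45,.06)-c2(333,127,.06),Ct=c2(630,160,.06)-c2(643,243,.06),binTL=c1(170,420,.055),binTR=c1(326,406,.055),binBR=c1(337,547,.055),binBL=c1(178,566,.055),stopf=c1(268,220,.102),stopn=c1(275,310,.03)).items(): print(n,x,w2p('scene',x,S))
for q in [(0,298),(58,298),(58,357),(0,357)]: print(p2w('top',*q,.055,P))
im=cv2.imread('pics/scene0.png');a=np.clip(im*1.6,0,255).astype('uint8')
a1=cv2.resize(a[90:300,290:500],None,fx=2.8,fy=2.8,interpolation=2); cv2.imwrite('pics/c3.png',a1)
```

```text
post [0.7402 0.1404 0.124 ] [458.3 208.4]
plateTR [ 0.8011 -0.0331  0.012 ] [443.1 297.7]
plateBL [0.4697 0.5168 0.012 ] [415.4 118.7]
rf1 [0.5718 0.2621 0.042 ] [411.1 174.1]
rf2 [ 0.592  -0.0407  0.042 ] [364.4 253.7]
rn1 [0.4938 0.2606 0.042 ] [385.7 163.7]
rn2 [ 0.5112 -0.0416  0.042 ] [335.7 239.7]
hole [0.6682 0.043  0.05  ] [408.4 241.6]
knob [0.6238 0.1706 0.118 ] [418.7 183.2]
roller [0.5593 0.2328 0.071 ] [403.8 171.4]
block [0.5408 0.0526 0.075 ] [365.5 211.3]
b1 [0.5651 0.0941 0.075 ] [381.8 204.6]
b2 [0.5666 0.0099 0.075 ] [366.3 227. ]
A [ 0.5747 -0.1819  0.06  ] [328.1 289.2]
B [ 0.4602 -0.2836  0.06  ] [260.6 298.9]
C [ 0.4824 -0.4103  0.06  ] [233.2 349.1]
At [0.0625 0.0102 0.    ] [212.2 170. ]
Ct [0.0623 0.0065 0.    ] [211.3 170.8]
binTL [0.3839 0.3553 0.055 ] [367.9 127.3]
binTR [0.3943 0.2064 0.055 ] [345.6 158.6]
binBR [0.2605 0.1942 0.055 ] [303.3 143.8]
binBL [0.2462 0.3437 0.055 ] [326.3 113.5]
stopf [0.5688 0.2524 0.102 ] [412. 160.]
stopn [0.4912 0.2638 0.03  ] [384.9 165.8]
[0.39   0.6588 0.055 ]
[0.3872 0.5217 0.055 ]
[0.2487 0.5151 0.055 ]
[0.2518 0.6502 0.055 ]
```

View pics/c3.png

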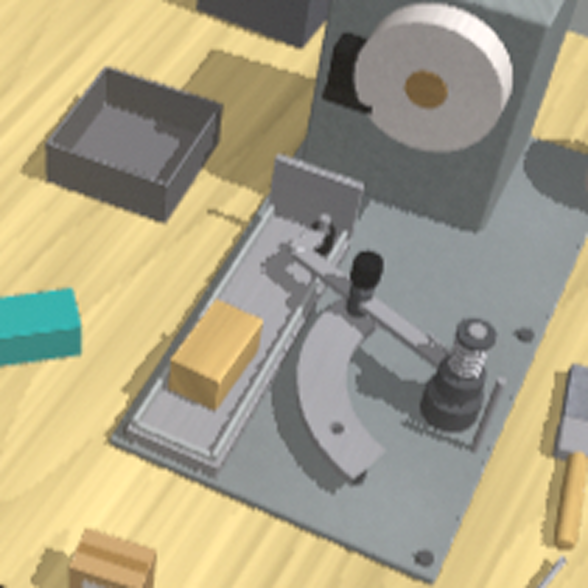

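Run:
```python
from h import *
s=cv2.imread('pics/scene0.png');t=cv2.imread('pics/top0.png')
f=lambda a:np.clip(a*2.2,0,255).astype('uint8')
a=cv2.resize(f(s[30:180,290:430]),None,fx=2.8,fy=2.8,interpolation=2)
b=cv2.resize(f(t[280:430,0:140+70]),None,fx=1.9,fy=1.9,interpolation=2)
w=np.zeros((420,800,3),'uint8'); w[:a.shape[0],:a.shape[1]]=a; w[:b.shape[0],400:400+b.shape[1]]=b[:,:400]
cv2.imwrite('pics/c4.png',w)
for z in (.055,.1): print(z,w2p('scene',[.39,.52,z]),w2p('scene',[.25,.515,z]),w2p('scene',[.39,.66,z]))
```

```text
0.055 [394.9  98.3] [355.2  84.7] [414.2  75.5]
0.1 [396.8  86.1] [356.   72.5] [416.5  63.4]
```

View pics/c4.png

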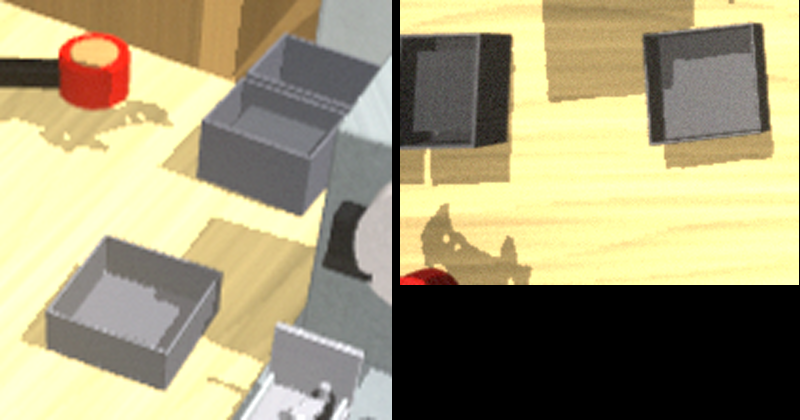

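{"op": "arm_command", "data": {"rows": [[[85, 0.1, -0.92, 0, -1], [85, 0.1, -0.92, 0, -1], [85, 0.1, -0.92, 0, -1], [85, 0.1, -0.92, 0, -1], [85, 0.1, -0.92, 0, -1], [85, 0.1, -0.92, 0, -1], [85, 0.85, -0.92, 0, -1], [85, 0.85, -0.92, 0, -1], [85, 0.85, -0.92, 0, -1], [85, 0.85, -0.92, 0, -1]]]}}

```text
t: 1.35
eef_pos: [0.5085, 0.0874, 0.2313]
tool_rot: [-0.0, 0.592, 0.806, 0.0]
contact_force: [1.4, 0.8, 0.2]
gripper_width: 0.996
grasp_force: 0.0
```

{"op": "arm_command", "data": {"rows": [[[85, 0, 0, -0.2, -1], [85, 0, 0, -0.2, -1], [85, 0, 0, -0.2, -1], [85, 0, 0, -0.2, -0.6], [85, 0, 0, -0.2, 0], [85, 0, 0, -0.2, 0], [85, 0, 0, 0, 0], [85, 0, 0, 0, 0], [85, 0, 0, 0, 0], [85, 0, 0, 0, 0]]]}}

```text
t: 2.6
eef_pos: [0.5079, 0.089, 0.1597]
tool_rot: [0.0, 0.7, 0.714, 0.0]
contact_force: [0.2, -0.1, -0.0]
gripper_width: 0.989
grasp_force: 0.0
```

```bash
cat >> h.py <<'E'
def pose():
    o=get_obs(); w,x,y,z=o['tool_rot']; R=np.array([2*(x*y-w*z),1-2*(x*x+z*z)])
    print('t',round(o['t'],2),'pos',np.round(o['eef_pos'],4),'c',round((np.arctan2(R[1],R[0])+np.pi/2)%np.pi-np.pi/2,3),'F',np.round(o['contact_force'],1),'w',round(o['gripper_width']*85.4,1),'gf',round(o['grasp_force'],1),'q7',round(o['q'][6],2)); return o
def shot(n,f,s=1,box=(0,0,640,480),g=1.6):
    P=cams.camera_params(n); im=cams.read_camera(n)[:,:,::-1]; u0,v0,u1,v1=box
    im=np.clip(im*float(g),0,255).astype('uint8'); crop(im,u0,v0,u1,v1,s,f); return P
E
python3 - <<'E'
from h import *
pose(); P=shot('wrist','pics/w1.png'); print(P)
for X in [(.5408,.0526,.075),(.571,.2621,.042),(.592,-.0407,.042),(.668,.043,.05)]: print(X,w2p('wrist',X,P))
E
```

```text
t 2.6 pos [0.5079 0.089  0.1597] c 0.019 F [ 0.2 -0.1 -0. ] w 84.4 gf 0.0 q7 -0.08
{'K': array([[382.02944154,   0.        , 319.72153852],
       [  0.        , 382.02944154, 243.41943619],
       [  0.        ,   0.        ,   1.        ]]), 'extrinsics': array([[ 0.99981008,  0.01787512,  0.00776486,  0.50539458],
       [ 0.01939853, -0.95108087, -0.3083324 ,  0.16840016],
       [ 0.00187353,  0.30842447, -0.95124699,  0.30260687],
       [ 0.        ,  0.        ,  0.        ,  1.        ]])}
(0.5408, 0.0526, 0.075) [369.2 304.8]
(0.571, 0.2621, 0.042) [436.2 -49.5]
(0.592, -0.0407, 0.042) [419.8 389.9]
(0.668, 0.043, 0.05) [537.4 303.8]
```

View pics/w1.png

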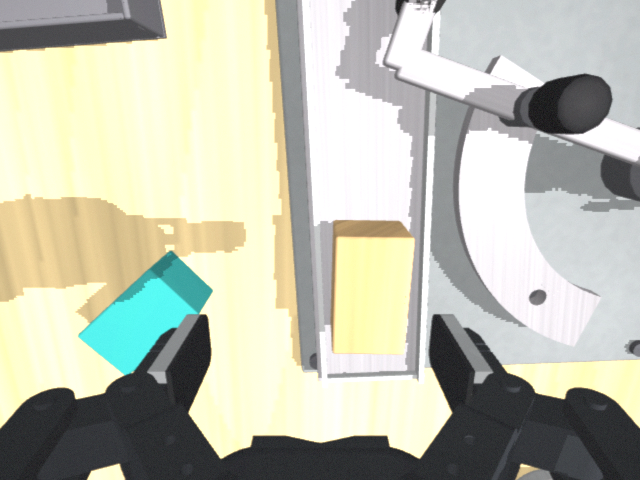

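Run:
```python
from h import *
P=cams.camera_params('wrist')
f=lambda u,v,z:print((u,v,z),p2w('wrist',u,v,z,P))
for a in [(335,238,.075),(413,238,.075),(405,353,.075),(333,352,.075),(372,295,.075),(538,297,.05),(538,297,.058),(585,103,.118),(318,200,.042),(433,200,.042),(324,376,.036),(421,376,.036),(400,70,.071),(391,62,.071),(500,58,.05)]: f(*a)
```

```text
(335, 238, 0.075) [0.5166 0.0984 0.075 ]
(413, 238, 0.075) [0.5653 0.0993 0.075 ]
(405, 353, 0.075) [0.5676 0.0162 0.075 ]
(333, 352, 0.075) [0.5179 0.0161 0.075 ]
(372, 295, 0.075) [0.5421 0.0598 0.075 ]
(538, 297, 0.05) [0.6672 0.0485 0.05  ]
(538, 297, 0.058) [0.6621 0.0523 0.058 ]
(585, 103, 0.118) [0.626  0.1779 0.118 ]
(318, 200, 0.042) [0.5056 0.1155 0.042 ]
(433, 200, 0.042) [0.5852 0.117  0.042 ]
(324, 376, 0.036) [ 0.5133 -0.0331  0.036 ]
(421, 376, 0.036) [ 0.5935 -0.0317  0.036 ]
(400, 70, 0.071) [0.5498 0.1954 0.071 ]
(391, 62, 0.071) [0.5445 0.1994 0.071 ]
(500, 58, 0.05) [0.6134 0.2057 0.05  ]
```

{"op": "arm_command", "data": {"rows": [[[85, 0.2, -0.2, -0.2, 0], [85, 0.2, -0.2, -0.4, 0], [85, 0.17, -0.15, -0.4, 0], [85, 0, 0, -0.4, 0], [85, 0, 0, -0.3, 0], [85, 0, 0, -0.23, 0], [85, 0, 0, 0, 0], [85, 0, 0, 0, 0], [40, 0, 0, 0, 0], [40, 0, 0, 0, 0]]], "newtons": 50}}

```text
t: 3.9
eef_pos: [0.5422, 0.056, 0.044]
tool_rot: [0.0, 0.7, 0.714, 0.0]
contact_force: [-0.5, -0.5, 0.2]
gripper_width: 0.599
grasp_force: 0.0
```

{"op": "arm_command", "data": {"rows": [[[40, 0, 0, 0, 0], [40, 0, 0, 0, 0], [40, 0, 0, 0, 0], [40, 0, 0, 0.3, 0], [40, 0, 0, 0.5, 0], [40, 0, 0, 0.5, 0], [40, 0, 0, 0.3, 0], [40, 0, 0, 0, 0], [40, 0, 0, 0, 0], [40, 0, 0, 0, 0]]]}}

```text
t: 5.15
eef_pos: [0.541, 0.0558, 0.1384]
tool_rot: [-0.001, 0.7, 0.714, -0.001]
contact_force: [-0.2, -1.3, -0.8]
gripper_width: 0.576
grasp_force: 51.9
```

Run:
```python
from h import *
pose(); P=shot('wrist','pics/w2.png')
```

```text
t 5.15 pos [0.541  0.0558 0.1384] c 0.019 F [-0.2 -1.3 -0.8] w 49.2 gf 51.9 q7 0.03
```

View pics/w2.png

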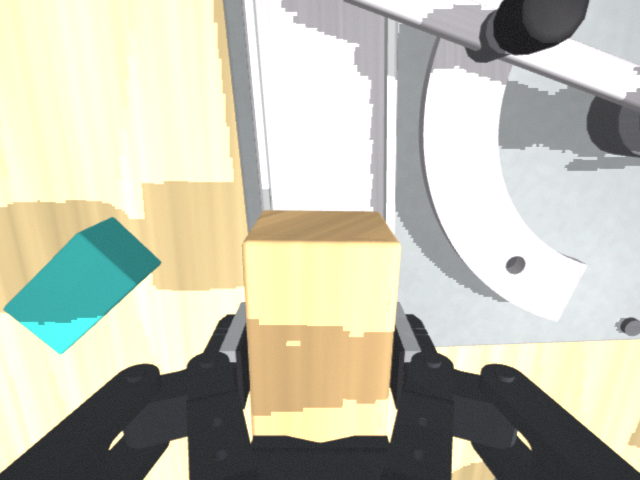

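{"op": "arm_command", "data": {"rows": [[[40, -0.4, 0.3, 0, 0], [40, -0.5, 0.4, 0, 0], [40, -0.5, 0.5, 0, 0], [40, -0.5, 0.5, 0, 0], [40, -0.5, 0.5, 0, 0], [40, -0.5, 0.5, 0, 0], [40, -0.4, 0.5, 0, 0], [40, -0.22, 0.4, 0, 0], [40, 0, 0.1, 0, 0], [40, 0, 0, 0, 0]]]}}

```text
t: 6.45
eef_pos: [0.331, 0.2776, 0.1392]
tool_rot: [0.0, 0.7, 0.714, -0.0]
contact_force: [0.0, -0.6, -1.0]
gripper_width: 0.577
grasp_force: 52.0
```

Run:
```python
from h import *
pose(); P=shot('wrist','pics/w3.png')
```

```text
t 6.45 pos [0.331  0.2776 0.1392] c 0.019 F [ 0.  -0.6 -1. ] w 49.3 gf 52.0 q7 -0.7
```

View pics/w3.png

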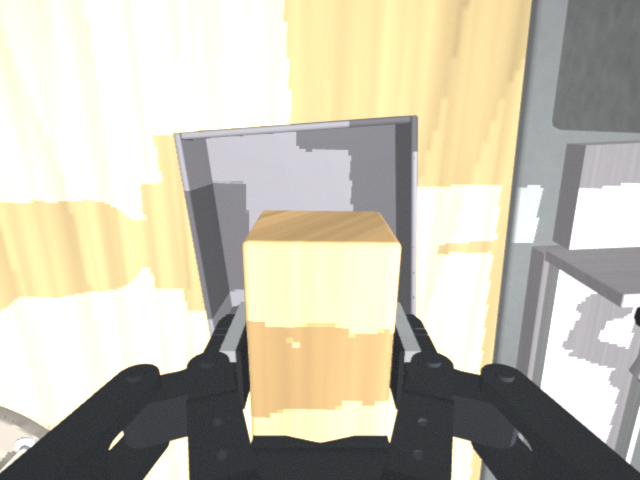

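Run:
```python
from h import *
P=cams.camera_params('wrist')
for a in [(178,133,.055),(416,117,.055),(538,249,.102),(600,302,.102),(548,247,.102)]: print(a,p2w('wrist',*a,P))
```

```text
(178, 133, 0.055) [0.2483 0.3475 0.055 ]
(416, 117, 0.055) [0.3834 0.3587 0.055 ]
(538, 249, 0.102) [0.439 0.297 0.102]
(600, 302, 0.102) [0.4771 0.2684 0.102 ]
(548, 247, 0.102) [0.4438 0.2981 0.102 ]
```

{"op": "arm_command", "data": {"rows": [[[40, -0.1, 0.1, -0.4, 0], [40, 0, 0, -0.5, 0], [40, 0, 0, -0.5, 0], [40, 0, 0, 0, 0], [40, 0, 0, 0, 0], [60, 0, 0, 0, 0], [60, 0, 0, 0, 0], [60, 0, 0, 0, 0], [60, 0, 0, 0.5, 0], [60, 0, 0, 0.5, 0]]]}}

```text
t: 7.75
eef_pos: [0.3244, 0.2836, 0.1162]
tool_rot: [0.0, 0.7, 0.714, -0.0]
contact_force: [-0.5, 0.8, 0.3]
gripper_width: 0.706
grasp_force: 0.0
```

{"op": "arm_command", "data": {"rows": [[[50, 0, 0, 0.5, 0], [50, 0, 0, 0.3, 0], [50, 0.3, 0, 0, 1], [50, 0.6, -0.2, 0, 1], [50, 0.8, -0.3, 0, 1], [50, 0.8, -0.3, 0, 1], [50, 0.8, -0.3, 0, 1], [50, 0.4, -0.3, 0, 1], [50, 0, 0, 0, 1], [50, 0, 0, 0, 1]]]}}

```text
t: 9.0
eef_pos: [0.5468, 0.1993, 0.1634]
tool_rot: [-0.0, 0.44, 0.898, -0.0]
contact_force: [-0.6, -0.2, 0.3]
gripper_width: 0.588
grasp_force: 0.0
```

Run:
```python
from h import *
pose(); P=shot('wrist','pics/w4.png'); shot('top','pics/t4.png')
```

```text
t 9.0 pos [0.5468 0.1993 0.1634] c 0.661 F [-0.6 -0.2  0.3] w 50.2 gf 0.0 q7 0.36
```

View pics/w4.png

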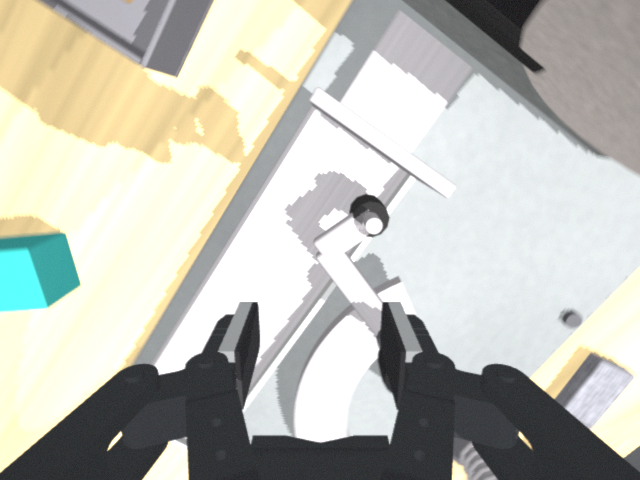

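Run:
```python
from h import *
P=cams.camera_params('wrist')
for a in [(370,218,.071),(373,226,.071),(312,97,.102),(450,195,.102),(317,88,.102),(455,186,.102),(318,243,.071),(318,258,.071),(572,318,.012)]: print(a,p2w('wrist',*a,P))
```

```text
(370, 218, 0.071) [0.5591 0.2352 0.071 ]
(373, 226, 0.071) [0.564  0.2323 0.071 ]
(312, 97, 0.102) [0.4879 0.2687 0.102 ]
(450, 195, 0.102) [0.5769 0.2751 0.102 ]
(317, 88, 0.102) [0.4873 0.2736 0.102 ]
(455, 186, 0.102) [0.5756 0.2803 0.102 ]
(318, 243, 0.071) [0.5433 0.2018 0.071 ]
(318, 258, 0.071) [0.5496 0.1936 0.071 ]
(572, 318, 0.012) [0.7702 0.2673 0.012 ]
```

{"op": "arm_command", "data": {"rows": [[[44, 0.2, -0.05, 0, 1], [44, 0.2, -0.05, 0, 1], [44, 0.15, 0, 0, 1], [44, 0, 0, -0.2, 1], [44, 0, 0, -0.3, 1], [44, 0, 0, 0, 1], [44, 0, 0, 0, 1], [44, 0, 0, 0, 0.8], [44, 0, 0, 0, 0], [44, 0, 0, 0, 0]]]}}

```text
t: 10.35
eef_pos: [0.5795, 0.194, 0.1336]
tool_rot: [0.0, 0.144, 0.99, -0.0]
contact_force: [0.1, -0.1, -0.4]
gripper_width: 0.516
grasp_force: 0.0
```

Run:
```python
from h import *
pose(); P=shot('wrist','pics/w5.png')
pv=np.array([.741,.146]);r=.168
p0=None;acc=np.zeros(2)
for i in range(0,17):
    a=np.pi-.286+.08*i; p=pv+r*np.array([np.cos(a),np.sin(a)])
    if p0 is not None: print(round(.08*i,2),p.round(4),((p-p0)/.06).round(2))
    p0=p
```

```text
t 10.35 pos [0.5795 0.194  0.1336] c 1.281 F [ 0.1 -0.1 -0.4] w 44.0 gf 0.0 q7 0.95
0.08 [0.5766 0.1804] [-0.05 -0.22]
0.16 [0.5743 0.1671] [-0.04 -0.22]
0.24 [0.5732 0.1537] [-0.02 -0.22]
0.32 [0.5731 0.1403] [-0.   -0.22]
0.4 [0.5741 0.1269] [ 0.02 -0.22]
0.48 [0.5762 0.1136] [ 0.03 -0.22]
0.56 [0.5793 0.1005] [ 0.05 -0.22]
0.64 [0.5834 0.0878] [ 0.07 -0.21]
0.72 [0.5886 0.0754] [ 0.09 -0.21]
0.8 [0.5947 0.0634] [ 0.1 -0.2]
0.88 [0.6018 0.052 ] [ 0.12 -0.19]
0.96 [0.6097 0.0411] [ 0.13 -0.18]
1.04 [0.6185 0.031 ] [ 0.15 -0.17]
1.12 [0.6281 0.0216] [ 0.16 -0.16]
1.2 [0.6384 0.013 ] [ 0.17 -0.14]
1.28 [0.6494 0.0052] [ 0.18 -0.13]
```

View pics/w5.png

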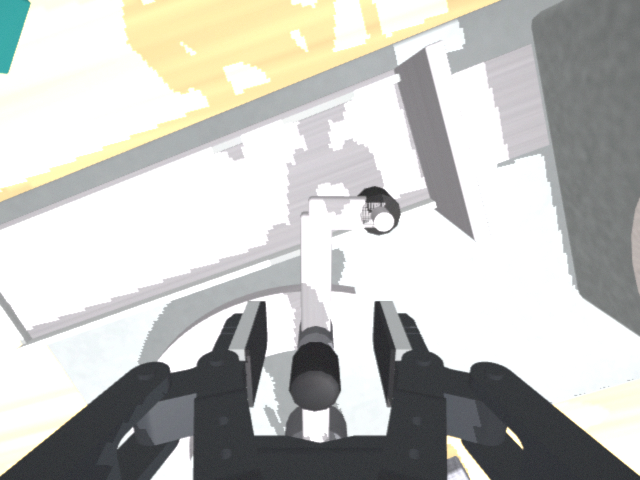

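Run:
```python
from h import *
P=cams.camera_params('wrist')
print(w2p('wrist',[.5795,.194,.1336],P),w2p('wrist',[.5795,.194,.1523],P),w2p('wrist',[.5795,.194,.071],P))
for a in [(315,388,.118),(317,435,.124),(318,205,.071),(381,215,.071),(317,213,.071),(437,210,.03),(400,70,.102),(478,238,.102)]: print(a,p2w('wrist',*a,P))
```

```text
[319.1 319. ] [319.  343.9] [319.4 265. ]
(315, 388, 0.118) [0.6242 0.1785 0.118 ]
(317, 435, 0.124) [0.647  0.1728 0.124 ]
(318, 205, 0.071) [0.5456 0.2033 0.071 ]
(381, 215, 0.071) [0.5609 0.2351 0.071 ]
(317, 213, 0.071) [0.5497 0.2015 0.071 ]
(437, 210, 0.03) [0.5796 0.2748 0.03  ]
(400, 70, 0.102) [0.4938 0.2547 0.102 ]
(478, 238, 0.102) [0.5763 0.2741 0.102 ]
```

{"op": "arm_command", "data": {"rows": [[[44, 0, 0, -0.3, 0], [44, 0, 0, -0.4, 0], [44, 0, 0, -0.4, 0], [44, 0, 0, -0.19, 0], [44, 0, 0, 0, 0], [26, 0, 0, 0, 0], [26, 0, 0, 0, 0], [26, 0, 0, 0, 0], [26, 0, 0, 0, 0], [26, 0, 0, 0, 0]]], "newtons": 60}}

```text
t: 11.65
eef_pos: [0.5796, 0.1939, 0.0562]
tool_rot: [0.0, 0.143, 0.99, 0.0]
contact_force: [-0.4, 0.1, -0.0]
gripper_width: 0.31
grasp_force: 0.0
```

{"op": "arm_command", "data": {"rows": [[[26, -0.05, -0.22, 0, 1], [26, -0.04, -0.22, 0, 1], [26, -0.02, -0.22, 0, 1], [26, 0, -0.22, 0, 1], [26, 0.02, -0.22, 0, 1], [26, 0.03, -0.22, 0, 1], [26, 0, 0, 0, 0], [26, 0, 0, 0, 0], [26, 0, 0, 0, 0], [26, 0, 0, 0, 0]]]}}

```text
t: 12.9
eef_pos: [0.5742, 0.1168, 0.0559]
tool_rot: [-0.001, -0.097, 0.995, 0.001]
contact_force: [-4.5, 4.5, 3.0]
gripper_width: 0.301
grasp_force: 2.5
```

Run:
```python
from h import *
pose()
```

```text
t 12.9 pos [0.5742 0.1168 0.0559] c -1.377 F [-4.5  4.5  3. ] w 25.7 gf 2.5 q7 1.48
```

{"op": "arm_command", "data": {"rows": [[[26, 0.05, -0.22, 0, 1], [26, 0.07, -0.21, 0, 1], [26, 0.09, -0.21, 0, 1], [26, 0.1, -0.2, 0, 1], [26, 0.12, -0.19, 0, 1], [26, 0.13, -0.18, 0, 1], [26, 0.07, -0.08, 0, 0.5], [26, 0.07, -0.08, 0, 0.5], [26, 0, 0, 0, 0], [26, 0, 0, 0, 0]]]}}

```text
t: 14.15
eef_pos: [0.6135, 0.0338, 0.0548]
tool_rot: [-0.004, -0.368, 0.93, 0.002]
contact_force: [-9.8, 3.8, 1.9]
gripper_width: 0.305
grasp_force: 4.2
```

{"op": "arm_command", "data": {"rows": [[[26, 0.04, -0.04, 0, 0.25], [26, 0.04, -0.04, 0, 0.25], [26, 0.04, -0.04, 0, 0.25], [26, 0.04, -0.04, 0, 0.25], [26, 0.04, -0.04, 0, 0.25], [26, 0.04, -0.04, 0, 0.25], [26, 0.04, -0.03, 0, 0.25], [26, 0.04, -0.03, 0, 0.25], [26, 0, 0, 0, 0], [26, 0, 0, 0, 0]]]}}

```text
t: 15.4
eef_pos: [0.6315, 0.0159, 0.0546]
tool_rot: [-0.005, -0.441, 0.898, 0.003]
contact_force: [-12.8, 3.4, 5.1]
gripper_width: 0.302
grasp_force: 5.9
```

Run:
```python
from h import *
pose()
```

```text
t 15.4 pos [0.6315 0.0159 0.0546] c -0.658 F [-12.8   3.4   5.1] w 25.8 gf 5.9 q7 2.26
```

{"op": "arm_command", "data": {"rows": [[[26, 0.04, -0.03, 0, 0.25], [26, 0.04, -0.03, 0, 0.25], [26, 0.04, -0.03, 0, 0.25], [26, 0.04, -0.03, 0, 0.25], [26, 0, 0, 0, 0], [26, 0, 0, 0, 0], [26, 0, 0, 0, 0], [26, 0, 0, 0, 0], [26, 0, 0, 0, 0], [26, 0, 0, 0, 0]]]}}

```text
t: 16.65
eef_pos: [0.6425, 0.0074, 0.0546]
tool_rot: [-0.004, -0.476, 0.879, 0.002]
contact_force: [-7.9, 1.2, 2.2]
gripper_width: 0.305
grasp_force: 3.7
```

Run:
```python
from h import *
pose();shot('wrist','pics/w6.png');shot('scene','pics/s6.png')
```

```text
t 16.65 pos [0.6425 0.0074 0.0546] c -0.579 F [-7.9  1.2  2.2] w 26.0 gf 3.7 q7 2.34
```

{"op": "arm_command", "data": {"rows": [[[26, -0.04, 0.03, 0, -0.25], [26, -0.04, 0.03, 0, -0.25], [26, 0, 0, 0, 0], [26, 0, 0, 0, 0], [26, 0, 0, 0, 0], [26, 0, 0, 0, 0], [26, 0, 0, 0, 0], [26, 0, 0, 0, 0], [26, 0, 0, 0, 0], [26, 0, 0, 0, 0]]]}}

```text
t: 18.0
eef_pos: [0.642, 0.0109, 0.0561]
tool_rot: [-0.0, -0.458, 0.889, -0.0]
contact_force: [0.6, 0.9, -0.2]
gripper_width: 0.306
grasp_force: 0.0
```

{"op": "arm_command", "data": {"rows": [[[26, -0.04, 0.03, 0, -0.25], [26, -0.04, 0.03, 0, -0.25], [26, 0, 0, 0, 0], [26, 0, 0, 0, 0], [26, 0, 0, 0, 0], [26, 0, 0, 0, 0], [26, 0, 0, 0, 0], [26, 0, 0, 0, 0], [26, 0, 0, 0, 0], [26, 0, 0, 0, 0]]]}}

```text
t: 19.25
eef_pos: [0.6375, 0.0143, 0.0562]
tool_rot: [0.0, -0.44, 0.898, -0.0]
contact_force: [4.7, -2.3, -2.8]
gripper_width: 0.305
grasp_force: 2.5
```

Run:
```python
from h import *
pose();shot('wrist','pics/w7.png');shot('scene','pics/s7.png')
```

```text
t 19.25 pos [0.6375 0.0143 0.0562] c -0.659 F [ 4.7 -2.3 -2.8] w 26.1 gf 2.5 q7 2.26
```

{"op": "arm_command", "data": {"rows": [[[44, 0.03, -0.02, 0, 0], [44, 0, 0, 0, 0], [44, 0, 0, 0, 0], [44, 0, 0, 0.4, 0], [44, 0, 0, 0.6, 0], [85, 0, 0, 0.6, -1], [85, 0, 0, 0.3, -1], [85, 0, -0.1, 0, -1], [85, -0.1, -0.3, 0, -1], [85, -0.1, -0.3, 0, -1]]]}}

```text
t: 20.6
eef_pos: [0.6265, -0.0287, 0.17]
tool_rot: [-0.0, -0.252, 0.968, 0.0]
contact_force: [-0.3, 0.5, -0.2]
gripper_width: 0.993
grasp_force: 0.0
```

{"op": "arm_command", "data": {"rows": [[[85, -0.1, -0.3, 0, -1], [85, -0.1, -0.3, 0, -1], [85, -0.1, -0.3, 0, -1], [85, -0.1, -0.3, 0, -1], [85, -0.1, -0.2, 0, -1], [85, -0.1, -0.2, 0, -1], [85, -0.1, -0.2, 0, -1], [85, -0.1, 0, 0, -1], [85, -0.1, 0, 0, -1], [85, 0, 0, 0, -1]]]}}

```text
t: 21.85
eef_pos: [0.5722, -0.1364, 0.17]
tool_rot: [-0.0, 0.145, 0.989, 0.0]
contact_force: [0.0, 0.0, -0.6]
gripper_width: 0.993
grasp_force: 0.0
```

{"op": "arm_command", "data": {"rows": [[[85, 0, 0, -0.1, -1], [85, 0, 0, -0.1, -1], [85, 0, 0, -0.1, -1], [85, 0, 0, 0, -1], [85, 0, 0, 0, -1], [85, 0, 0, 0, -1], [85, 0, 0, 0, -1], [85, 0, 0, 0, -1], [85, 0, 0, 0, -1], [85, 0, 0, 0, -1]]]}}

```text
t: 23.1
eef_pos: [0.5727, -0.1362, 0.152]
tool_rot: [-0.0, 0.518, 0.855, 0.0]
contact_force: [-1.0, 1.0, -0.8]
gripper_width: 0.996
grasp_force: 0.0
```

Run:
```python
from h import *
pose();P=shot('wrist','pics/w8.png'); shot('top','pics/t8.png'); shot('scene','pics/s8.png')
print(w2p('wrist',[.5747,-.178,.06],P))
a=cv2.imread('pics/w8.png'); b=cv2.imread('pics/s8.png')[100:300,300:500]; t=cv2.imread('pics/t8.png')[170:300,300:480]
w=np.zeros((600,800,3),'uint8'); w[:360,:480]=cv2.resize(a,(480,360)); w[:320,480:]=cv2.resize(b,(320,320)); w[340:600,480:800]=cv2.resize(t,(320,260)); 
c=cv2.imread('pics/t8.png')[140:360,100:310]; w[362:600,:227]=cv2.resize(c,(227,238))
cv2.imwrite('pics/m8.png',w)
```

```text
t 23.1 pos [ 0.5727 -0.1362  0.152 ] c 0.481 F [-1.   1.  -0.8] w 85.1 gf 0.0 q7 0.77
[294.3 301.4]
```

View pics/m8.png

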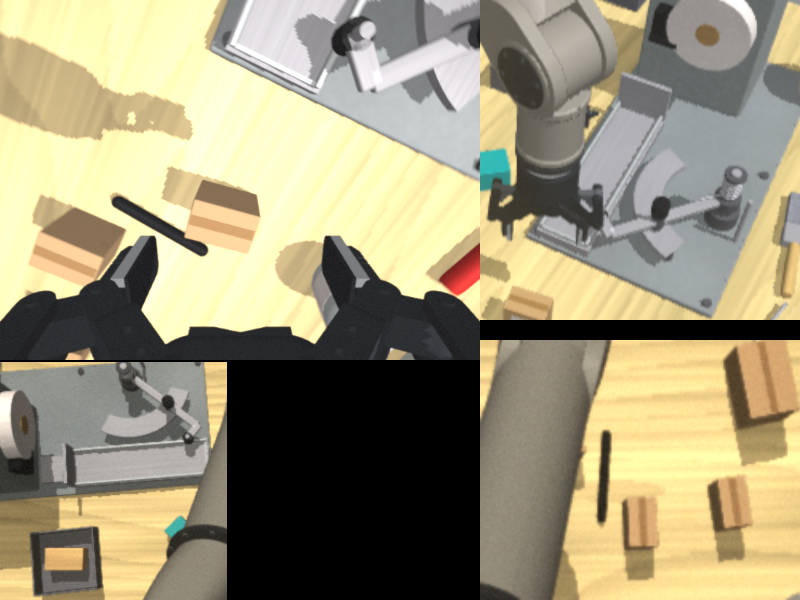

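```bash
cat >> h.py <<'E'
def carton(P,f,ctr,z=.06,half=60,ths=(150,)):
    """rectify to plane z, 1px=0.5mm; find light carton top face near ctr"""
    im=cv2.imread(f); n=4*half
    uv=np.float32([w2p('',(ctr[0]+dx,ctr[1]+dy,z),P) for dx,dy in((half/1e3,half/1e3),(half/1e3,-half/1e3),(-half/1e3,-half/1e3),(-half/1e3,half/1e3))])
    H=cv2.getPerspectiveTransform(uv,np.float32([[0,0],[n,0],[n,n],[0,n]])); r=cv2.warpPerspective(im,H,(n,n))
    return r
E
python3 - <<'E'
from h import *
P=cams.camera_params('wrist')
c=[p2w('wrist',u/.75,v/.75,.06,P)[:2] for u,v in [(188,207),(259,220),(251,252),(184,238)]]
print(c,np.mean(c,0),[np.linalg.norm(c[i]-c[i-1]).round(4) for i in range(4)],np.arctan2(*(c[1]-c[0])[::-1]))
r=carton(P,'pics/w8.png',(.5747,-.178)); cv2.imwrite('pics/r8.png',r)
h=cv2.cvtColor(r,cv2.COLOR_BGR2HSV); print(h[120,120],h[100:140:10,100:140:10].reshape(-1,3).tolist(), h[20,220],h[200,120])
E
```

```text
[array([ 0.5409, -0.1749]), array([ 0.6027, -0.1566]), array([ 0.612 , -0.1889]), array([ 0.5505, -0.2047])] [ 0.576525 -0.181275] [np.float64(0.0313), np.float64(0.0645), np.float64(0.0336), np.float64(0.0635)] 0.2878901577959331
[ 15 122 220] [[18, 92, 255], [16, 120, 221], [15, 120, 218], [16, 101, 255], [18, 92, 255], [16, 104, 241], [15, 121, 220], [15, 117, 227], [18, 92, 255], [18, 93, 255], [15, 122, 220], [15, 123, 219], [18, 94, 255], [18, 93, 255], [15, 121, 221], [15, 123, 218]] [ 30  47 255] [ 30  43 255]
```

```bash
python3 - <<'E'
s=open('h.py').read().replace("    return r\n","""    h=cv2.cvtColor(r,cv2.COLOR_BGR2HSV); m=((h[...,0]<24)&(h[...,1]>75)&(h[...,2]>VMIN)).astype('uint8')
    m=cv2.morphologyEx(cv2.morphologyEx(m,cv2.MORPH_OPEN,np.ones((5,5))),cv2.MORPH_CLOSE,np.ones((9,9)))
    for c in cv2.findContours(m,0,2)[0]:
        if cv2.contourArea(c)<4000: continue
        b=cv2.boxPoints(cv2.minAreaRect(c)); w=np.array([(ctr[0]+half/1e3-v/2e3,ctr[1]+half/1e3-u/2e3) for u,v in b]) if 0 else np.array([(ctr[0]+half/1e3-v/2e3,ctr[1]+half/1e3-u/2e3) for u,v in b])
        e=w[1]-w[0];g=w[2]-w[1]; L=e if np.hypot(*e)>np.hypot(*g) else g
        print('carton',w.mean(0).round(4),'size',np.hypot(*e).round(4),np.hypot(*g).round(4),'c',round((np.arctan2(L[1],L[0])+np.pi/2)%np.pi-np.pi/2,3),'area',cv2.contourArea(c)*.25)
""").replace(" if 0 else np.array([(ctr[0]+half/1e3-v/2e3,ctr[1]+half/1e3-u/2e3) for u,v in b])","").replace("import numpy","VMIN=190\nimport numpy",1)
open('h.py','w').write(s)
E
python3 - <<'E'
import h; from h import *
P=cams.camera_params('wrist')
for h.VMIN in(150,190,205): carton(P,'pics/w8.png',(.5747,-.18))
for h.VMIN in (120,150,190): carton(cams.camera_params('top'),'pics/t8.png',(.4602,-.2836))
carton(cams.camera_params('top'),'pics/t8.png',(.4824,-.4103))
E
```

```text
carton [ 0.5599 -0.1706] size 0.0639 0.0905 c 0.204 area 3402.0
carton [ 0.5599 -0.1706] size 0.0639 0.0905 c 0.204 area 3312.625
carton [ 0.5598 -0.1704] size 0.0634 0.0905 c 0.204 area 3259.25
carton [ 0.4587 -0.2834] size 0.1195 0.116 c -1.571 area 11827.25
carton [ 0.458  -0.2834] size 0.1195 0.1145 c -1.571 area 11664.625
carton [ 0.4577 -0.2834] size 0.1195 0.114 c -1.571 area 9377.125
carton [ 0.4826 -0.4101] size 0.1195 0.1195 c -0.0 area 8812.375
```

```bash
cat >> h.py <<'E'
from scipy.optimize import differential_evolution
def fit(P,f,ctr,z=.06,half=75,vis=False):
    """best 62x40 rectangle around carton top: inside uniform vs 6 mm ring outside, Lab colour"""
    im=cv2.imread(f); n=4*half; k=half/1e3
    uv=np.float32([w2p('',(ctr[0]+a*k,ctr[1]+b*k,z),P) for a,b in((1,1),(1,-1),(-1,-1),(-1,1))])
    r=cv2.warpPerspective(im,cv2.getPerspectiveTransform(uv,np.float32([[0,0],[n,0],[n,n],[0,n]])),(n,n))
    lab=cv2.GaussianBlur(cv2.cvtColor(r,cv2.COLOR_BGR2LAB),(5,5),1).astype(float)
    # sample rows: edge gradient along the four sides
    t=np.linspace(-.9,.9,25); o=np.concatenate
    def side(hx,hy,d): return o([np.c_[t*(hx-.004),0*t+hy+d],np.c_[t*(hx-.004),0*t-hy-d],np.c_[0*t+hx+d,t*(hy-.004)],np.c_[0*t-hx-d,t*(hy-.004)]])
    A,B=side(.031,.020,-.003),side(.031,.020,.003)
    def samp(p,Q):
        c,s=np.cos(p[2]),np.sin(p[2]); X=p[0]+Q[:,0]*c-Q[:,1]*s; Y=p[1]+Q[:,0]*s+Q[:,1]*c
        u=(k-Y)*2000; v=(k-X)*2000
        return cv2.remap(lab.astype(np.float32),u.astype(np.float32)[None],v.astype(np.float32)[None],1)[0]
    def cost(p):
        d=np.minimum(np.linalg.norm(samp(p,A)-samp(p,B),axis=1),40).reshape(4,-1).mean(1); return -(d.sum()+2*d.min())
    R=differential_evolution(cost,[(-.035,.035),(-.035,.035),(-.6,.6)],seed=1,popsize=25,maxiter=120,tol=1e-6)
    p=R.x; print('fit',round(ctr[0]+p[0],4),round(ctr[1]+p[1],4),'c',round(p[2],3),'score',round(-R.fun,1))
    if vis:
        Q=np.array([(.031,.02),(.031,-.02),(-.031,-.02),(-.031,.02)]);c,s=np.cos(p[2]),np.sin(p[2])
        q=np.c_[(k-(p[1]+Q[:,0]*s+Q[:,1]*c))*2000,(k-(p[0]+Q[:,0]*c-Q[:,1]*s))*2000].astype(np.int32); cv2.polylines(r,[q],True,(255,0,0),1)
    return r
E
python3 - <<'E'
from h import *
P=cams.camera_params('wrist'); T=cams.camera_params('top')
rs=[fit(P,'pics/w8.png',(.5747,-.18),vis=1),fit(T,'pics/t8.png',(.4602,-.2836),vis=1),fit(T,'pics/t8.png',(.4824,-.4103),vis=1)]
fit(T,'pics/top0.png',(.5747,-.1819));fit(T,'pics/top0.png',(.4602,-.2836));fit(T,'pics/top0.png',(.4824,-.4103))
cv2.imwrite('pics/m9.png',cv2.resize(np.hstack(rs),(798,266)))
E
```

```text
fit 0.5752 -0.1808 c 0.244 score 212.8
fit 0.4624 -0.2814 c -0.013 score 210.7
fit 0.4826 -0.3956 c 0.112 score 221.1
fit 0.5772 -0.1811 c 0.178 score 182.2
fit 0.4626 -0.2818 c -0.013 score 166.3
fit 0.4862 -0.4097 c 0.124 score 180.5
```

View pics/m9.png

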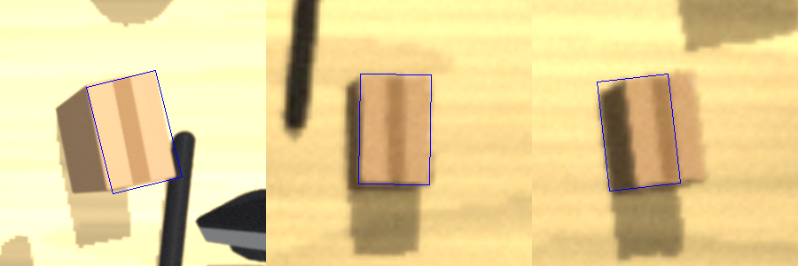

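{"op": "arm_command", "data": {"rows": [[[85, 0.04, -0.2, 0, -1], [85, 0, -0.3, 0, -1], [85, 0, -0.24, -0.1, -0.96], [85, 0, 0, -0.4, 0], [85, 0, 0, -0.5, 0], [85, 0, 0, -0.6, 0], [85, 0, 0, -0.5, 0], [85, 0, 0, -0.2, 0], [85, 0, 0, 0, 0], [50, 0, 0, 0, 0]]], "newtons": 45}}

```text
t: 24.5
eef_pos: [0.5763, -0.1817, 0.0153]
tool_rot: [0.001, 0.615, 0.788, 0.0]
contact_force: [0.3, -0.2, -0.3]
gripper_width: 0.808
grasp_force: 0.0
```

{"op": "arm_command", "data": {"rows": [[[50, 0, 0, 0, 0], [50, 0, 0, 0, 0], [50, 0, 0, 0, 0], [50, 0, 0, 0.3, 0], [50, 0, 0, 0.6, 0], [50, 0, 0, 0.6, -0.5], [50, 0, 0, 0.5, -0.5], [50, 0, 0, 0, -0.6], [50, 0, 0, 0, -0.6], [50, 0, 0, 0, 0]]]}}

```text
t: 25.75
eef_pos: [0.5754, -0.181, 0.1351]
tool_rot: [0.0, 0.682, 0.732, 0.0]
contact_force: [0.2, 1.3, -1.3]
gripper_width: 0.723
grasp_force: 48.8
```

Run:
```python
from h import *
pose();P=shot('wrist','pics/w10.png')
```

```text
t 25.75 pos [ 0.5754 -0.181   0.1351] c 0.071 F [ 0.2  1.3 -1.3] w 61.8 gf 48.8 q7 0.51
```

{"op": "arm_command", "data": {"rows": [[[50, -0.08, 0.5, 0, 0], [50, -0.08, 0.85, 0, 0], [50, -0.08, 0.9, 0, 0], [50, -0.08, 0.9, 0, 0], [50, -0.08, 0.9, 0, 0], [50, -0.08, 0.9, 0, 0], [50, -0.08, 0.9, 0, 0], [50, -0.08, 0.6, 0, 0], [50, -0.02, 0.37, 0, 0], [50, 0, 0, 0, 0]]]}}

```text
t: 27.05
eef_pos: [0.5358, 0.2293, 0.1342]
tool_rot: [-0.0, 0.681, 0.732, 0.0]
contact_force: [-0.8, -0.9, -1.8]
gripper_width: 0.72
grasp_force: 48.9
```

Run:
```python
from h import *
pose();P=shot('wrist','pics/w11.png'); T=shot('top','pics/t11.png',g=1.6)
for c in [(.4602,-.2836),(.4824,-.4103)]: fit(T,'pics/t11.png',c)
# rails: profile of the rectified wrist image on plane z=.042 at y=.27..; 
im=cv2.imread('pics/w11.png',0)
for y in (.25,.262):
    print(y,[(round(x,3),int(im[int(v),int(u)])) for x in np.arange(.485,.59,.002) for u,v in [w2p('',(x,y,.042),P)] if 0<=u<640 and 0<=v<480])
```

```text
t 27.05 pos [0.5358 0.2293 0.1342] c 0.073 F [-0.8 -0.9 -1.8] w 61.5 gf 48.9 q7 -0.24
fit 0.4624 -0.2815 c -0.013 score 208.8
fit 0.484 -0.4102 c 0.079 score 222.7
0.25 [(np.float64(0.485), 171), (np.float64(0.487), 173), (np.float64(0.489), 174), (np.float64(0.491), 170), (np.float64(0.493), 238), (np.float64(0.495), 255), (np.float64(0.497), 255), (np.float64(0.499), 225), (np.float64(0.501), 255), (np.float64(0.503), 255), (np.float64(0.505), 255), (np.float64(0.507), 255), (np.float64(0.509), 255), (np.float64(0.511), 255), (np.float64(0.513), 255), (np.float64(0.515), 255), (np.float64(0.517), 255), (np.float64(0.519), 255), (np.float64(0.521), 255), (np.float64(0.523), 255), (np.float64(0.525), 255), (np.float64(0.527), 255), (np.float64(0.529), 255), (np.float64(0.531), 255), (np.float64(0.533), 255), (np.float64(0.535), 255), (np.float64(0.537), 255), (np.float64(0.539), 255), (np.float64(0.541), 255), (np.float64(0.543), 255), (np.float64(0.545), 255), (np.float64(0.547), 255), (np.float64(0.549), 255), (np.float64(0.551), 255), (np.float64(0.553), 255), (np.float64(0.555), 
[... 1132 characters left out ...]
np.float64(0.537), 255), (np.float64(0.539), 255), (np.float64(0.541), 255), (np.float64(0.543), 255), (np.float64(0.545), 255), (np.float64(0.547), 255), (np.float64(0.549), 255), (np.float64(0.551), 255), (np.float64(0.553), 255), (np.float64(0.555), 255), (np.float64(0.557), 255), (np.float64(0.559), 255), (np.float64(0.561), 255), (np.float64(0.563), 255), (np.float64(0.565), 255), (np.float64(0.567), 255), (np.float64(0.569), 255), (np.float64(0.571), 255), (np.float64(0.573), 255), (np.float64(0.575), 255), (np.float64(0.577), 255), (np.float64(0.579), 255), (np.float64(0.581), 255), (np.float64(0.583), 255), (np.float64(0.585), 255), (np.float64(0.587), 255), (np.float64(0.589), 255)]
```

{"op": "arm_command", "data": {"rows": [[[50, -0.02, 0, -0.3, 0], [50, 0, 0, -0.4, 0], [50, 0, 0, -0.3, 0], [50, 0, 0, -0.2, 0], [50, 0, 0, -0.1, 0], [50, 0, 0, -0.1, 0], [50, 0, 0, -0.03, 0], [50, 0, 0, -0.03, 0], [50, 0, 0, 0, 0], [50, 0, 0, 0, 0]]]}}

```text
t: 28.4
eef_pos: [0.5347, 0.2282, 0.0467]
tool_rot: [0.0, 0.682, 0.731, 0.0]
contact_force: [-0.0, -0.8, -0.1]
gripper_width: 0.724
grasp_force: 48.9
```

{"op": "arm_command", "data": {"rows": [[[50, 0, 0, -0.03, 0], [50, 0, 0, 0, 0], [66, 0, 0, 0, 0], [66, 0, 0, 0, 0], [80, 0, 0, 0, 0], [80, 0, 0, 0, 0], [80, 0, 0, 0.3, 0], [80, 0, 0, 0.6, 0], [80, 0, 0, 0.6, 0], [80, 0, 0, 0.2, 0]]]}}

```text
t: 29.65
eef_pos: [0.5361, 0.2286, 0.15]
tool_rot: [0.001, 0.682, 0.731, 0.002]
contact_force: [0.2, 0.2, -0.4]
gripper_width: 0.934
grasp_force: 0.0
```

{"op": "arm_command", "data": {"rows": [[[85, -0.1, -0.6, 0, 0], [85, -0.12, -0.9, 0, 0], [85, -0.15, -0.9, 0, 0], [85, -0.15, -0.9, 0, 0], [85, -0.15, -0.9, 0, 0], [85, -0.15, -0.9, 0, 0], [85, -0.15, -0.9, 0, 0], [85, -0.15, -0.9, 0, 0], [85, -0.1, -0.8, 0, 0], [85, 0, 0, 0, 0]]]}}

```text
t: 30.9
eef_pos: [0.4598, -0.2382, 0.1471]
tool_rot: [0.001, 0.685, 0.729, -0.001]
contact_force: [0.4, -0.3, -0.9]
gripper_width: 0.998
grasp_force: 0.0
```

Run:
```python
from h import *
pose();P=shot('wrist','pics/w12.png'); T=shot('top','pics/t12.png',g=1.6)
fit(P,'pics/w12.png',(.4624,-.2815)); fit(T,'pics/t12.png',(.4602,-.2836)); fit(T,'pics/t12.png',(.4824,-.4103))
fit(T,'pics/t12.png',(.535,.228),z=.09)
```

```text
t 30.9 pos [ 0.4598 -0.2382  0.1471] c 0.063 F [ 0.4 -0.3 -0.9] w 85.2 gf 0.0 q7 0.66
fit 0.4633 -0.2788 c -0.053 score 233.2
fit 0.4939 -0.2486 c 0.6 score 59.3
fit 0.4845 -0.4114 c 0.026 score 188.4
fit 0.5349 0.2285 c 0.091 score 226.5
```

{"op": "arm_command", "data": {"rows": [[[85, 0.06, -0.3, 0, -0.65], [85, 0, -0.3, 0, -0.65], [85, 0, -0.08, -0.2, 0], [85, 0, 0, -0.4, 0], [85, 0, 0, -0.5, 0], [85, 0, 0, -0.6, 0], [85, 0, 0, -0.4, 0], [85, 0, 0, -0.12, 0], [85, 0, 0, 0, 0], [50, 0, 0, 0, 0]]]}}

```text
t: 32.25
eef_pos: [0.4656, -0.2751, 0.0143]
tool_rot: [0.001, 0.719, 0.695, 0.0]
contact_force: [-3.2, 2.0, 2.0]
gripper_width: 0.812
grasp_force: 0.6
```

{"op": "arm_command", "data": {"rows": [[[50, 0, 0, 0, 0], [50, 0, 0, 0, 0], [50, 0, 0, 0, 0], [50, 0, 0, 0.3, 0], [50, 0, 0, 0.6, 0], [50, 0, 0, 0.6, 0.5], [50, 0, 0, 0.5, 0.5], [50, 0, 0, 0, 0.4], [50, 0, 0, 0, 0], [50, 0, 0, 0, 0]]]}}

```text
t: 33.5
eef_pos: [0.4643, -0.2743, 0.1327]
tool_rot: [-0.001, 0.679, 0.734, -0.0]
contact_force: [-0.6, -0.4, -0.6]
gripper_width: 0.716
grasp_force: 49.3
```

Run:
```python
from h import *
pose()
```

```text
t 33.5 pos [ 0.4643 -0.2743  0.1327] c 0.078 F [-0.6 -0.4 -0.6] w 61.1 gf 49.3 q7 0.76
```

{"op": "arm_command", "data": {"rows": [[[50, 0.1, 0.6, 0, 0], [50, 0.14, 0.9, 0, 0], [50, 0.14, 0.9, 0, 0], [50, 0.14, 0.9, 0, 0], [50, 0.14, 0.9, 0, 0], [50, 0.14, 0.9, 0, 0], [50, 0.14, 0.9, 0, 0], [50, 0.14, 0.9, 0, 0], [50, 0.13, 0.8, 0, 0], [50, 0, 0, 0, 0]]]}}

```text
t: 34.75
eef_pos: [0.537, 0.1925, 0.1322]
tool_rot: [-0.001, 0.676, 0.737, -0.0]
contact_force: [0.5, -0.7, -2.0]
gripper_width: 0.722
grasp_force: 49.3
```

Run:
```python
from h import *
pose();P=shot('wrist','pics/w13.png'); T=shot('top','pics/t13.png',g=1.6)
fit(P,'pics/w13.png',(.535,.2285),z=.09); fit(T,'pics/t13.png',(.4824,-.4103))
z=get_obs()['eef_pos'][2]-.014+.06; q=get_obs()['eef_pos']; print('held'); fit(P,'pics/w13.png',(q[0],q[1]-.004),z=z); fit(T,'pics/t13.png',(q[0],q[1]-.004),z=z)
```

```text
t 34.75 pos [0.537  0.1925 0.1322] c 0.085 F [ 0.5 -0.7 -2. ] w 61.6 gf 49.3 q7 -0.15
fit 0.5329 0.2144 c 0.041 score 215.8
fit 0.4828 -0.3954 c 0.116 score 219.0
held
fit 0.5332 0.2118 c 0.198 score 207.6
fit 0.509 0.1843 c 0.595 score 162.9
```

{"op": "arm_command", "data": {"rows": [[[50, 0, -0.09, -0.2, 0], [50, 0, 0, -0.4, 0], [50, 0, 0, -0.3, 0], [50, 0, 0, -0.2, 0], [50, 0, 0, -0.1, 0], [50, 0, 0, -0.1, 0], [50, 0, 0, -0.07, 0], [50, 0, 0, -0.04, 0], [50, 0, 0, 0, 0], [50, 0, 0, 0, 0]]]}}

```text
t: 36.1
eef_pos: [0.5378, 0.182, 0.0491]
tool_rot: [0.0, 0.679, 0.734, 0.0]
contact_force: [-0.2, -0.4, -0.2]
gripper_width: 0.722
grasp_force: 49.3
```

{"op": "arm_command", "data": {"rows": [[[50, 0, 0.03, -0.03, 0], [50, 0, 0, -0.03, 0], [50, 0, 0, 0, 0], [66, 0, 0, 0, 0], [80, 0, 0, 0, 0], [80, 0, 0, 0, 0], [80, 0, 0, 0.3, 0], [80, 0, 0, 0.6, 0], [80, 0, 0, 0.6, 0], [80, 0, 0, 0.2, 0]]]}}

```text
t: 37.35
eef_pos: [0.5391, 0.1841, 0.1506]
tool_rot: [0.001, 0.679, 0.734, 0.002]
contact_force: [1.0, 0.2, 0.7]
gripper_width: 0.938
grasp_force: 0.0
```

{"op": "arm_command", "data": {"rows": [[[85, -0.08, -0.9, 0, 0], [85, -0.1, -0.95, 0, 0], [85, -0.1, -0.95, 0, 0], [85, -0.1, -0.95, 0, 0], [85, -0.1, -0.95, 0, 0], [85, -0.1, -0.95, 0, 0], [85, -0.1, -0.95, 0, 0], [85, -0.1, -0.95, 0, 0], [85, -0.1, -0.95, 0, 0], [85, 0, -0.7, 0, 0]]]}}

```text
t: 38.6
eef_pos: [0.4834, -0.371, 0.1474]
tool_rot: [-0.0, 0.68, 0.733, -0.0]
contact_force: [0.1, 0.6, -0.3]
gripper_width: 0.995
grasp_force: 0.0
```

{"op": "arm_command", "data": {"rows": [[[85, 0, 0, 0, 0], [85, 0, 0, 0, 0], [85, 0, 0, 0, 0], [85, 0, 0, 0, 0], [85, 0, 0, 0, 0], [85, 0, 0, 0, 0], [85, 0, 0, 0, 0], [85, 0, 0, 0, 0], [85, 0, 0, 0, 0], [85, 0, 0, 0, 0]]]}}

```text
t: 39.85
eef_pos: [0.4848, -0.3683, 0.1473]
tool_rot: [-0.0, 0.679, 0.734, 0.0]
contact_force: [-0.5, -0.3, 0.1]
gripper_width: 0.994
grasp_force: 0.0
```

Run:
```python
from h import *
pose();P=shot('wrist','pics/w14.png'); T=shot('top','pics/t14.png',g=1.6)
fit(P,'pics/w14.png',(.4835,-.411)); fit(T,'pics/t14.png',(.4824,-.4103))
fit(T,'pics/t14.png',(.535,.2285),z=.09,half=60);fit(T,'pics/t14.png',(.538,.182),z=.09,half=60)
```

```text
t 39.85 pos [ 0.4848 -0.3683  0.1473] c 0.078 F [-0.5 -0.3  0.1] w 84.9 gf 0.0 q7 0.91
fit 0.4846 -0.409 c 0.143 score 234.6
fit 0.5091 -0.3898 c -0.092 score 66.4
fit 0.5349 0.2285 c 0.092 score 226.9
fit 0.541 0.1761 c 0.051 score 240.0
```

{"op": "arm_command", "data": {"rows": [[[85, 0, -0.3, 0, 0.4], [85, 0, -0.3, 0, 0.4], [85, 0, -0.08, -0.2, 0], [85, 0, 0, -0.4, 0], [85, 0, 0, -0.5, 0], [85, 0, 0, -0.6, 0], [85, 0, 0, -0.4, 0], [85, 0, 0, -0.12, 0], [85, 0, 0, 0, 0], [85, 0, 0, 0, 0]]]}}

```text
t: 41.2
eef_pos: [0.4854, -0.4096, 0.0151]
tool_rot: [0.001, 0.655, 0.755, 0.0]
contact_force: [-0.4, -0.6, -0.6]
gripper_width: 0.993
grasp_force: 0.0
```

{"op": "arm_command", "data": {"rows": [[[50, 0, 0, 0, 0], [50, 0, 0, 0, 0], [50, 0, 0, 0, 0], [50, 0, 0, 0, 0], [50, 0, 0, 0.3, 0], [50, 0, 0, 0.6, 0], [50, 0, 0, 0.6, -0.5], [50, 0, 0, 0.5, -0.5], [50, 0, 0, 0, 0], [50, 0, 0, 0, 0]]]}}

```text
t: 42.45
eef_pos: [0.4845, -0.4085, 0.1337]
tool_rot: [-0.0, 0.684, 0.729, 0.0]
contact_force: [0.3, 0.4, -2.1]
gripper_width: 0.723
grasp_force: 49.1
```

Run:
```python
from h import *
pose()
```

```text
t 42.45 pos [ 0.4845 -0.4085  0.1337] c 0.063 F [ 0.3  0.4 -2.1] w 61.7 gf 49.1 q7 0.96
```

{"op": "arm_command", "data": {"rows": [[[50, 0.08, 0.7, 0, 0], [50, 0.1, 0.92, 0, 0], [50, 0.1, 0.92, 0, 0], [50, 0.1, 0.92, 0, 0], [50, 0.1, 0.92, 0, 0], [50, 0.1, 0.92, 0, 0], [50, 0.1, 0.92, 0, 0], [50, 0.1, 0.92, 0, 0], [50, 0.1, 0.92, 0, 0], [50, 0.06, 0.92, 0, 0]]]}}

```text
t: 43.7
eef_pos: [0.5404, 0.1313, 0.133]
tool_rot: [-0.0, 0.685, 0.729, -0.001]
contact_force: [0.9, 0.2, -1.8]
gripper_width: 0.72
grasp_force: 49.2
```

{"op": "arm_command", "data": {"rows": [[[50, 0, 0, 0, 0], [50, 0, 0, 0, 0], [50, 0, 0, -0.3, 0], [50, 0, 0, -0.4, 0], [50, 0, 0, -0.2, 0], [50, 0, 0, 0, 0], [50, 0, 0, 0, 0], [50, 0, 0, 0, 0], [50, 0, 0, 0, 0], [50, 0, 0, 0, 0]]]}}

```text
t: 44.95
eef_pos: [0.5413, 0.1299, 0.0804]
tool_rot: [0.0, 0.685, 0.729, 0.0]
contact_force: [-0.7, 0.3, -0.8]
gripper_width: 0.719
grasp_force: 49.2
```

Run:
```python
from h import *
pose()
```

```text
t 44.95 pos [0.5413 0.1299 0.0804] c 0.062 F [-0.7  0.3 -0.8] w 61.4 gf 49.2 q7 0.01
```

{"op": "arm_command", "data": {"rows": [[[50, 0, 0, -0.2, 0], [50, 0, 0, -0.2, 0], [50, 0, 0, -0.1, 0], [50, 0, 0, -0.07, 0], [50, 0, 0, 0, 0], [50, 0, 0, 0, 0], [66, 0, 0, 0, 0], [80, 0, 0, 0, 0], [80, 0, 0, 0, 0], [80, 0, 0, 0, 0]]]}}

```text
t: 46.2
eef_pos: [0.5413, 0.1297, 0.046]
tool_rot: [0.0, 0.685, 0.729, 0.0]
contact_force: [0.9, 0.2, -0.5]
gripper_width: 0.934
grasp_force: 0.0
```

{"op": "arm_command", "data": {"rows": [[[80, 0, 0, 0.3, 0], [80, 0, 0, 0.6, 0], [80, 0, 0, 0.6, 0], [80, 0, 0, 0.4, 0], [60, 0.5, -0.2, 0.2, 0], [60, 0.5, -0.2, 0, 0], [60, 0.5, -0.2, 0, 0], [60, 0.5, -0.2, 0, 0], [60, 0, 0, 0, 0], [60, 0, 0, 0, 0]]]}}

```text
t: 47.45
eef_pos: [0.6606, 0.0819, 0.1724]
tool_rot: [-0.0, 0.685, 0.729, 0.0]
contact_force: [0.2, -0.2, -0.1]
gripper_width: 0.702
grasp_force: 0.0
```

Run:
```python
from h import *
pose();P=shot('wrist','pics/w15.png'); T=shot('top','pics/t15.png',g=1.6);S=shot('scene','pics/s15.png',g=1.6)
for c in[(.535,.2285),(.541,.177),(.541,.13)]: fit(T,'pics/t15.png',c,z=.09,half=50)
a=cv2.imread('pics/w15.png'); b=cv2.imread('pics/s15.png')[110:290,300:480]; t=cv2.imread('pics/t15.png')[130:280,120:310]
w=np.zeros((600,800,3),'uint8'); w[:360,:480]=cv2.resize(a,(480,360)); w[:320,480:]=cv2.resize(b,(320,320)); w[340:592,480:]=cv2.resize(t,(320,252)); cv2.imwrite('pics/m15.png',w)
print(w2p('',(.667,.0505,.108),P))
```

```text
t 47.45 pos [0.6606 0.0819 0.1724] c 0.062 F [ 0.2 -0.2 -0.1] w 60.0 gf 0.0 q7 0.1
fit 0.5131 0.1956 c -0.0 score 96.7
fit 0.5207 0.1471 c 0.13 score 123.2
fit 0.542 0.1263 c 0.008 score 231.8
[327.9 312.5]
```

Run:
```python
from h import *
P=cams.camera_params('wrist'); g=cv2.imread('pics/w15.png',0); m=(g[:,:]<75).astype('uint8')
n,l,s,c=cv2.connectedComponentsWithStats(m)
for i in range(1,n):
    if s[i,4]>300: print(s[i],c[i].round(0))
C=cv2.HoughCircles(cv2.medianBlur(g,5),cv2.HOUGH_GRADIENT,1,30,param1=80,param2=18,minRadius=18,maxRadius=34)
if C is not None:
    for u,v,r in C[0]:
        if abs(u-328)<70 and abs(v-312)<70: print(u,v,r,p2w('',u,v,.108,P),g[int(v),int(u)])
sub=g[250:380:6,270:400:6]
print('\n'.join(' '.join('%3d'%x for x in r) for r in sub))
```

```text
[ 309  281   41   52 1631] [328. 307.]
[    0   305   640   175 48491] [319. 425.]
328.5 310.5 22.1 [0.6671 0.0526 0.108 ] 63
255 255 255 255 255 255 255 255 191 197 193 193 148 148 255 255 255 255 255 249 251 249
177 255 255 255 255 255 255 203 189 194 194 193 146 255 255 255 255 255 251 253 253 253
167 255 221 209 201 255 221 191 189 190 196 147 255 255 255 255 255 251 253 253 254 253
165 165 191 194 191 193 189 193 185  84 143 255 255 255 255 255 226 206 253 253 254 254
165 165 166 193 193 193 191 192  81 126 255 255 255 255 255 255 255 255 173 169 254 253
166 167 167 168 193 191 192 185  85  80  86 119 255 255 255 255 255 255 255 255 242 255
164 166 243 247 182 193 193 136  43  40  43  47 170 255 255 255 255 255 255 255 255 255
167 240 244 242 241 201 152  36  38  44  44  43  46 255 255 255 255 255 255 255 255 255
241 241 246 244 241 176 194  41  43  57  68  56  45 165 255 255 255 255 255 255 254 254
241 243 243 243 190 192 194  40  63  68  67  72  87  77 255 255 255 255 255 254 255 187
236 242 239 201 246 255 255  57  67  64  68  67  67  76 255 255 255 255 255 255 255  58
238 24
[... 261 characters left out ...]
 255 255 255 255 255 247 252 247 244 191 248 251 249 254 254 253 252 254 253 254  42
255 255 255 255 255 245 247 249 251 247 250 250 252 252 252 253 252 250 253 254 253  43
255 255 255 255 245 241 240 246 247 241 244 241 245 247 244 245 247 245 245 245 244  41
255 255 255 255 255 254 252 255 255 254 253 252 255 255 253 253 255 255 254 251 254  41
255 255 255 254 255 254 252 255 255 254 253 252 255 255 253 252 254 255 253 252 254 140
255 255 255 254 255 254 252 255 255 254 253 251 255 255 253 252 255 254 253 252 254 252
255 255 255 254 255 254 252 255 255 254 253 251 255 255 253 253 255 254 253 251 253 253
255 255 255 255 255 253 253 255 255 254 253 251 255 254 253 253 255 255 253 252 253 253
```

{"op": "arm_command", "data": {"rows": [[[50, 0.05, -0.2, 0, -1], [50, 0.06, -0.2, 0, -1], [50, 0, -0.11, 0, -1], [50, 0, 0, 0, -1], [50, 0, 0, -0.2, -1], [50, 0, 0, -0.2, -1], [50, 0, 0, 0, -1], [50, 0, 0, 0, -1], [50, 0, 0, 0, -1], [50, 0, 0, 0, 0]]], "newtons": 90}}

```text
t: 48.85
eef_pos: [0.6674, 0.0518, 0.148]
tool_rot: [-0.0, 0.897, 0.441, -0.0]
contact_force: [-0.6, 0.2, 0.4]
gripper_width: 0.585
grasp_force: 0.0
```

Run:
```python
from h import *
pose();P=shot('wrist','pics/w16.png'); g=cv2.imread('pics/w16.png',0)
print(w2p('',(.6675,.0515,.108),P))
C=cv2.HoughCircles(cv2.medianBlur(g,5),cv2.HOUGH_GRADIENT,1,15,param1=80,param2=14,minRadius=18,maxRadius=36)
for u,v,r in C[0]:
    if abs(u-320)<50 and 220<v<420: print(u,v,r,p2w('',u,v,.108,P),g[int(v),int(u)])
T=shot('top','pics/t16.png',g=1.6)
for c in[(.535,.2285),(.541,.177),(.541,.13)]: fit(T,'pics/t16.png',c,z=.09,half=50)
```

```text
t 48.85 pos [0.6674 0.0518 0.148 ] c -0.656 F [-0.6  0.2  0.4] w 50.0 gf 0.0 q7 -0.45
[321.8 279.8]
278.5 356.5 28.6 [0.6202 0.0295 0.108 ] 46
328.5 283.5 21.8 [0.669  0.0477 0.108 ] 62
325.5 265.5 21.7 [0.6738 0.0566 0.108 ] 78
285.5 314.5 28.5 [0.6398 0.0474 0.108 ] 161
fit 0.516 0.2569 c 0.047 score 97.1
fit 0.5207 0.1471 c 0.13 score 134.7
fit 0.5414 0.1244 c -0.225 score 226.4
```

{"op": "arm_command", "data": {"rows": [[[50, 0, 0, -0.3, 0], [50, 0, 0, -0.4, 0], [50, 0, 0, -0.3, 0], [50, 0, 0, -0.18, 0], [50, 0, 0, 0, 0], [20, 0, 0, 0, 0], [20, 0, 0, 0, 0], [20, 0, 0, 0, 0], [20, 0, 0, 0, 0], [20, 0, 0, 0, 0]]]}}

```text
t: 50.2
eef_pos: [0.6701, 0.0497, 0.0787]
tool_rot: [0.002, 0.898, 0.44, 0.002]
contact_force: [4.7, -3.3, -2.1]
gripper_width: 0.29
grasp_force: 88.4
```

Run:
```python
from h import *
pose()
```

```text
t 50.2 pos [0.6701 0.0497 0.0787] c -0.659 F [ 4.7 -3.3 -2.1] w 24.8 gf 88.4 q7 -0.41
```

{"op": "arm_command", "data": {"rows": [[[20, 0, 0, 0.05, 0], [20, 0, 0, 0.05, 0], [20, 0, 0, 0.05, 0], [20, 0, 0, 0.05, 0], [20, 0, 0, 0.05, 0], [20, 0, 0, 0.05, 0], [20, 0, 0, 0.04, 0], [20, 0, 0, 0, 0], [20, 0, 0, 0, 0], [20, 0, 0, 0, 0]]]}}

```text
t: 51.45
eef_pos: [0.6656, 0.0532, 0.0964]
tool_rot: [-0.002, 0.898, 0.44, -0.001]
contact_force: [-2.2, 4.2, -8.7]
gripper_width: 0.285
grasp_force: 92.3
```

Run:
```python
from h import *
pose()
pv=np.array([.740,.1455]); r=.12; p0=None
for i in range(0,12):
    a=np.pi+.914-.08*i; p=pv+r*np.array([np.cos(a),np.sin(a)])
    if p0 is not None: print(round(1.2-.08*i,2),p.round(4),((p-p0)/.06).round(3))
    p0=p
```

```text
t 51.45 pos [0.6656 0.0532 0.0964] c -0.66 F [-2.2  4.2 -8.7] w 24.4 gf 92.3 q7 -0.42
1.12 [0.6594 0.0566] [-0.123  0.103]
1.04 [0.6525 0.0634] [-0.114  0.112]
0.96 [0.6462 0.0706] [-0.105  0.121]
0.88 [0.6406 0.0783] [-0.095  0.129]
0.8 [0.6355 0.0865] [-0.084  0.136]
0.72 [0.6311 0.095 ] [-0.073  0.142]
0.64 [0.6274 0.1039] [-0.061  0.148]
0.56 [0.6245 0.113 ] [-0.049  0.152]
0.48 [0.6223 0.1224] [-0.037  0.156]
0.4 [0.6208 0.1318] [-0.025  0.158]
0.32 [0.6201 0.1414] [-0.012  0.16 ]
```

{"op": "arm_command", "data": {"rows": [[[20, -0.06, 0.05, 0, -0.5], [20, -0.06, 0.05, 0, -0.5], [20, -0.06, 0.05, 0, -0.5], [20, -0.06, 0.06, 0, -0.5], [20, -0.05, 0.06, 0, -0.5], [20, -0.05, 0.06, 0, -0.5], [20, -0.05, 0.06, 0, -0.5], [20, -0.05, 0.07, 0, -0.5], [20, 0, 0, 0, 0], [20, 0, 0, 0, 0]]]}}

```text
t: 52.7
eef_pos: [0.6363, 0.0858, 0.0952]
tool_rot: [-0.005, 0.956, 0.295, -0.004]
contact_force: [-9.0, 13.2, -7.3]
gripper_width: 0.288
grasp_force: 89.0
```

Run:
```python
from h import *
pose()
```

```text
t 52.7 pos [0.6363 0.0858 0.0952] c -0.972 F [-9.  13.2 -7.3] w 24.6 gf 89.0 q7 -0.72
```

{"op": "arm_command", "data": {"rows": [[[20, -0.03, 0.05, -0.03, -0.375], [20, -0.03, 0.05, -0.03, -0.375], [20, -0.03, 0.05, -0.02, -0.375], [20, -0.03, 0.05, 0, -0.375], [20, -0.03, 0.055, 0, -0.375], [20, -0.02, 0.055, 0, -0.375], [20, -0.02, 0.055, 0, -0.375], [20, -0.02, 0.055, 0, -0.375], [20, 0, 0, 0, 0], [20, 0, 0, 0, 0]]]}}

```text
t: 53.95
eef_pos: [0.6261, 0.1117, 0.0915]
tool_rot: [-0.005, 0.984, 0.179, -0.002]
contact_force: [-3.5, 14.0, -8.0]
gripper_width: 0.287
grasp_force: 89.0
```

Run:
```python
from h import *
o=pose(); d=o['eef_pos'][:2]-np.array([.740,.1455]); print('theta',np.arctan2(-d[1],-d[0])+.286,np.hypot(*d))
```

```text
t 53.95 pos [0.6261 0.1117 0.0915] c -1.211 F [-3.5 14.  -8. ] w 24.5 gf 89.0 q7 -0.95
theta 0.574104087549233 0.11879365180746009
```

{"op": "arm_command", "data": {"rows": [[[20, -0.01, 0.03, 0, -0.19], [20, -0.01, 0.03, 0, -0.19], [20, -0.01, 0.03, 0, -0.19], [20, -0.01, 0.03, 0, -0.19], [20, -0.01, 0.03, 0, -0.19], [20, -0.01, 0.03, 0, -0.19], [20, -0.01, 0.03, 0, -0.19], [20, -0.01, 0.03, 0, -0.19], [20, 0, 0, 0, 0], [20, 0, 0, 0, 0]]]}}

```text
t: 55.2
eef_pos: [0.6247, 0.1181, 0.0931]
tool_rot: [-0.0, 0.993, 0.114, 0.001]
contact_force: [2.4, 3.4, -8.2]
gripper_width: 0.286
grasp_force: 88.8
```

Run:
```python
from h import *
o=pose(); d=o['eef_pos'][:2]-np.array([.740,.1455]); print('theta',np.arctan2(-d[1],-d[0])+.286,np.hypot(*d))
w=np.zeros((600,800,3),'uint8'); shot('wrist','pics/w17.png');shot('scene','pics/s17.png');shot('top','pics/t17.png')
a=cv2.imread('pics/w17.png'); b=cv2.imread('pics/s17.png')[110:270,310:470]; t=cv2.imread('pics/t17.png')[130:280,120:310]
w[:360,:480]=cv2.resize(a,(480,360)); w[:320,480:]=cv2.resize(b,(320,320),interpolation=2); w[340:592,480:]=cv2.resize(t,(320,252),interpolation=2); cv2.imwrite('pics/m17.png',w)
```

```text
t 55.2 pos [0.6247 0.1181 0.0931] c -1.342 F [ 2.4  3.4 -8.2] w 24.5 gf 88.8 q7 -1.08
theta 0.5195212808607842 0.11849636053848384
```

{"op": "arm_command", "data": {"rows": [[[20, -0.01, 0.03, -0.03, -0.19], [20, -0.01, 0.03, -0.03, -0.19], [20, 0, 0.02, 0, 0], [20, 0, 0, 0, 0], [20, 0, 0, 0, 0], [20, 0, 0, 0, 0], [20, 0, 0, 0, 0], [20, 0, 0, 0, 0], [20, 0, 0, 0, 0], [20, 0, 0, 0, 0]]]}}

```text
t: 56.6
eef_pos: [0.6246, 0.1186, 0.0904]
tool_rot: [0.003, 0.995, 0.099, 0.002]
contact_force: [4.3, -6.8, -3.1]
gripper_width: 0.289
grasp_force: 89.6
```

Run:
```python
from h import *
o=pose(); d=o['eef_pos'][:2]-np.array([.740,.1455]); print('theta',np.arctan2(-d[1],-d[0])+.286,np.hypot(*d))
```

```text
t 56.6 pos [0.6246 0.1186 0.0904] c -1.372 F [ 4.3 -6.8 -3.1] w 24.7 gf 89.6 q7 -1.1
theta 0.5152876802510091 0.11849094319371531
```

{"op": "arm_command", "data": {"rows": [[[20, 0, -0.04, -0.02, 0], [20, 0, 0, 0, 0], [20, 0, 0, 0, 0], [32, 0, 0, 0, 0], [45, 0, 0, 0, 0], [45, 0, 0, 0, 0], [45, 0, 0, 0, 0], [45, 0, 0, 0.2, 0], [45, 0, 0, 0.5, 0], [45, 0, 0, 0.5, 0]]]}}

```text
t: 57.85
eef_pos: [0.6229, 0.1205, 0.1614]
tool_rot: [0.0, 0.995, 0.1, 0.0]
contact_force: [0.7, 0.1, 0.6]
gripper_width: 0.524
grasp_force: 0.0
```

{"op": "arm_command", "data": {"rows": [[[45, 0, 0, 0.5, 0], [45, 0, -0.2, 0.3, 0], [45, 0, -0.5, 0, 0], [45, 0, -0.6, 0, 0], [45, 0, -0.6, 0, 0], [45, 0, -0.6, 0, 0], [45, 0, -0.6, 0, 0], [45, 0, -0.6, 0, 0], [45, 0, 0, 0, 0], [45, 0, 0, 0, 0]]]}}

```text
t: 59.1
eef_pos: [0.6225, -0.1014, 0.2078]
tool_rot: [-0.0, 0.995, 0.1, -0.0]
contact_force: [-0.1, 0.2, -0.2]
gripper_width: 0.53
grasp_force: 0.0
```

Run:
```python
from h import *
pose()
w=np.zeros((600,800,3),'uint8'); shot('wrist','pics/w18.png');shot('scene','pics/s18.png');T=shot('top','pics/t18.png')
b=cv2.imread('pics/s18.png')[120:270,320:470]; t=cv2.imread('pics/t18.png')[130:280,120:310]; s=cv2.imread('pics/t18.png')
w[:400,:400]=cv2.resize(b,(400,400),interpolation=2); w[:316,400:]=cv2.resize(t,(400,316),interpolation=2); w[320:600,400:773]=cv2.resize(s,(373,280)); cv2.imwrite('pics/m18.png',w)
for y in(.251,.211,.171): fit(T,'pics/t18.png',(.533+(.25-y)*.062,y),z=.09,half=50)
```

```text
t 59.1 pos [ 0.6225 -0.1014  0.2078] c -1.37 F [-0.1  0.2 -0.2] w 45.3 gf 0.0 q7 -0.85
fit 0.5371 0.2213 c -0.028 score 224.8
fit 0.5369 0.2214 c -0.005 score 220.0
fit 0.5391 0.1926 c -0.037 score 198.4
```

View pics/m18.png

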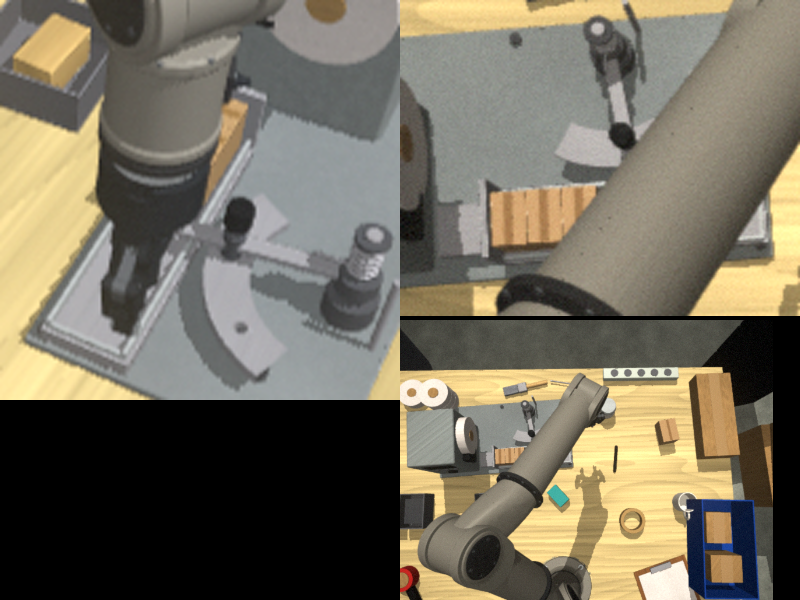

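```bash
python3 -c "
from station import job; print(job.hand_in())"
```

```text
the job is handed in; nothing more can be done
None
```

I handed the job in after 59 s of robot time: the block is in the scrap bin, all three cartons stand in the channel, and the roller presses them tight against the stop plate. The arm latched in its hole before loading and was released afterwards. The hand-in returned no verdict. In the last picture the robot arm hid the roller and the end of the row, so "tight" rests on the arm angle (about 0.5 rad) and the resistance I felt there.

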